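# Unlock the abacus seller's cash box

## Robot

A 6-joint arm with a two-finger parallel gripper is mounted at the origin on the work surface. World frame = base frame: x ahead of the robot, y to its left, z up, the work surface at z = 0. Lengths are in m, angles in rad, forces in N, time in s.
With the tool pointing down it reaches from about 0.3 to 0.875 m from the base axis. Payload 6.4 kg.
Tool frame: the origin (TCP) lies at the very end of the fingers, on their centre line; the grasp point (between the pads) lies 19 mm behind it; x points along the fingers, y is the direction in which the jaws open and shut, and the axes are right-handed (so a half turn about x gives the same grasp; the last joint's range is limited). The gripper opens to 85 mm and grips with 20 to 120 N. Pads are 22 mm wide; open, the fingers measure 114 mm over their backs; the gripper's body (76 mm by 85 mm) begins 54 mm behind the grasp point. The pads swing forward as they close: fully open they stand 13 mm farther back than shut.
Start: joints at [0.948, 0.181, 1.607, -0, 1.354, -0.206], TCP at [0.233, 0.526, 0.201] pointing down, gripper open.
Joint ranges: [-2.99, 2.99], [-0.89, 2.07], [0.3, 2.58], [-1.14, 4.28], [0, 2.63], [-3.12, 3.12]. Speed limits (rad/s): [2.57, 2.57, 3.01, 3.14, 3.14, 3.14].

## Interface

Orientations are given as a unit quaternion [w, x, y, z].
In Python, from bench import status, optics, hand_in gives the robot as it stands. The module is installed in compiled form; this text tells all that it offers.
- The arm moves only by the shell command python3 -m jog 'ROWS'. ROWS is JSON, one flat list of numbers, 5 for each row, row after row: the shift along the tool's x, y, z in mm, then the turn about the tool's x in degrees, then the opening in per cent of the stroke, from 0 (shut) to 100 (fully open). In form: [tx, ty, tz, yaw, gripper, tx, ty, tz, yaw, gripper, ...]. A call has exactly 5 rows; each row is the pose to reach, as a shift and turn from the pose commanded when the call began, along the tool's axes at that moment; what a row does not reach only later rows make up. A row lasts 1/10 s, in which the tool goes at most 50 mm and 8.59 degrees, less where a joint would pass 70% of its speed; a pose out of reach is approached as far as the arm can. A call with a gripper value outside its range is refused whole. The fingers move at their own pace and stop on an object; the grip force is fixed at half the most. Time passes only in rows, so rows that repeat a pose let the fingers close, or fill a call up. It gives the time, the measured TCP pose, the force and the opening at its end, in the units of the state.
- status.get_obs(): the state, without advancing time (a new reading comes with each control period).
- optics.camera(name): name is "scene" or "top" or "wrist"; returns the picture (420x560x3 uint8, red, green, blue); there is no depth.
- optics.get_calibration(name): a dict with "vertical_fov" (degrees; the focal length in pixels is half the picture's height over the tangent of half this angle, whatever the lens; pixels are square), "cx", "cy" (the principal point, pixels), "extrinsics" (4x4, takes a point from camera to world coordinates). Camera axes: x right, y up, looking along -z (the intrinsics and any distortion apply to the point x, -y, -z); pixel columns grow to the right and rows downward; lengths in m; the calibration is good to about 2 mm. The wrist camera is an equidistant fisheye: a pixel r from the principal point sees the ray r / f radians off the axis. A picture is of the moment at which its call begins: read the wrist's pose just before it. get_calibration takes no time and is no camera call; for the wrist camera it gives the pose at the moment of the call.
- hand_in(): hands the job in, once; it reports no verdict.
The state is a dict: "time_s": time; "q": joint angles; "dq": joint speeds; "joint_efforts": joint torques, N m; "eef_pos": TCP position; "eef_rot": TCP orientation; "wrist_force": force on the tool from outside, world axes, zero at the start; "torque": the same for the moment, N m; "opening": opening from 0.0 (shut) to 1.0 (fully open).
Only numpy, scipy, OpenCV 4.12 (cv2) and the standard library are available. Lean on these libraries where they do the work, as an engineer would, in place of code of your own. Each camera call takes 0.05 s, during which the arm holds its last target. There are 200 camera calls.

## Task

Take the red-handled key out of its wooden stand, push it fully home in the brass keyhole on top of the green cash box, and only then turn it clockwise (seen from above) as far as it goes, about a sixth of a turn, so that the copper-coloured bolt is drawn back. Leave the key standing in the lock, and leave the yellow key where it is in its own stand.

Things in the scene. Friction and masses are not known exactly. Their poses are not given: they have to be found in the camera images.
- red_key: Right key: steel tongue under a flat, square red wooden grip, about 0.1 kg, 100 mm tall, upright in a loose slot (32 mm deep, floor at z 8 mm) of a fixed brown wooden stand 80x60x40 mm. Origin: centre of the tongue's foot; z up, x along the width, y through the thickness. Tongue 24 (x) x 8 (y) mm, z 0 to 54; grip 44 (x) x 16 (y) mm, z 52 to 100. Same after a half turn about z.
- yellow_key: Another key, to be left alone: the same tongue under a round yellow grip (upright disc 48 mm across, 16 mm thick, centre at z 76 mm), in an identical wooden stand. Origin and axes as for the red key. The two keys stand on opposite sides of the cash box, either way round.
- keyhole (a point): Keyhole in a 62 mm square brass plug on a fixed green cash box (160x200x85 mm). Point: centre of the plug's top face, 127 mm above the shelf; z up; does not turn with the plug. Locked, the slot's long side lies along x. Mouth 49x33 mm narrows in 10 mm to a straight slot 29 (x) x 13 (y) mm, floor 38 mm below the point: home when the key's foot is on it. The key fits either way round, with 12 deg play.
- bolt (a joint): Draw (m) of the copper-coloured bolt that runs from the plug into a steel keeper 84 mm along +y of keyhole (keeper top 109 mm above the shelf). 0 = locked. It grows 18 mm per radian as the key turns the plug clockwise from above, to 0.020 at the plug's stop, 63 degrees. Light friction (0.06 N m); plug and bolt stay where they are left.
Things that resemble listed ones, but are neither listed nor needed, are in the scene too. There is more than one size of the red_key; the job needs the middle-sized.

How it is judged:
On the way:
1. the red key is fully home in the keyhole while the bolt is still shot (z of red_key in the frame of keyhole below -0.03 m and horizontal distance between red_key and keyhole below 0.012 m and value of joint bolt below 0.006 m), for 0.1 s.
At the end, for the whole second after the job is handed in: The bolt is drawn back by more than 13 mm; the red key stands at rest in the keyhole, its foot more than 30 mm below the plug's face (within 8 mm of the floor), within 12 mm of the keyhole's centre and within 20 degrees of upright; the yellow key is within 20 mm of where it started (value of joint bolt above 0.013 m and z of red_key in the frame of keyhole below -0.03 m and horizontal distance between red_key and keyhole below 0.012 m and angle between red_key's own z axis and vertical below 0.35 rad and linear speed of red_key below 0.03 m/s and distance of yellow_key from where it was at the start of the episode below 0.02 m); the robot touches nothing.
It fails at once if the yellow key is taken or knocked out of its place (moved more than 20 mm) (distance of yellow_key from where it was at the start of the episode above 0.02 m).
It also fails if it takes over 54 s, if anything falls off the work surface, if the arm or the gripper's body presses on something with over 40 N, if the wrist force passes 120 N, or if a joint passes its speed limit or range.

## Working session

There is one attempt and no reset: what is moved stays moved. The work goes in short steps, Python scripts to look and compute and a shell command to move; the robot and the scene stay as the last step left them, time stands still between calls to the robot, and variables do not carry over. Pictures are saved under pics/ and viewed, on a budget of 10 in all, crops included, one or two more only if the job needs it, and the job is handed in when it is done.

```bash
mkdir -p pics
python3 - <<'E'
from bench import status, optics
import cv2, numpy as np
o=status.get_obs();print(o)
for n in ("scene","top"):
    im=optics.camera(n);cv2.imwrite(f"pics/{n}0.png",im[:,:,::-1]);c=optics.get_calibration(n);print(n,c)
E
```

```text
{'time_s': 0.0, 'q': array([ 9.47677799e-01,  1.81569025e-01,  1.60798061e+00, -6.87904045e-06,
        1.35379573e+00, -2.06302278e-01]), 'dq': array([ 9.93354035e-05,  1.26545503e-03,  1.44462811e-03,  2.95708036e-04,
       -2.10829995e-04, -4.14102348e-04]), 'joint_efforts': array([ 2.14676824e-03, -4.44848049e+01, -3.51350176e+01,  1.41867285e-04,
        8.70140648e-03, -3.17823412e-05]), 'eef_pos': array([0.23242382, 0.5252842 , 0.2000817 ]), 'eef_rot': array([ 0.6915584 ,  0.14573365,  0.69205342, -0.14686986]), 'wrist_force': array([-0.31066685, -0.00537168, -0.21827176]), 'torque': array([0.02587604, 0.04184699, 0.00633516]), 'opening': 1.0038064643998161}
scene {'vertical_fov': 49.77514696549431, 'cx': 272.53186530499295, 'cy': 210.66674577904516, 'extrinsics': array([[ 0.81968418, -0.34665908,  0.45601023,  1.01253292],
       [ 0.5725262 ,  0.47050178, -0.67144756, -0.7353045 ],
       [ 0.01820978,  0.81145275,  0.58413427,  0.72147197],
       [ 0.        ,  0.        ,  0.        ,  1.        ]])}
top {'vertical_fov': 47.75736064581952, 'cx': 277.46016241939105, 'cy': 207.44752278080387, 'extrinsics': array([[-0.02853659,  0.99853988, -0.04586689,  0.48129118],
       [-0.999571  , -0.02880862, -0.00528067, -0.03184152],
       [-0.00659432,  0.04569652,  0.9989336 ,  1.29947503],
       [ 0.        ,  0.        ,  0.        ,  1.        ]])}
```

View pics/scene0.png

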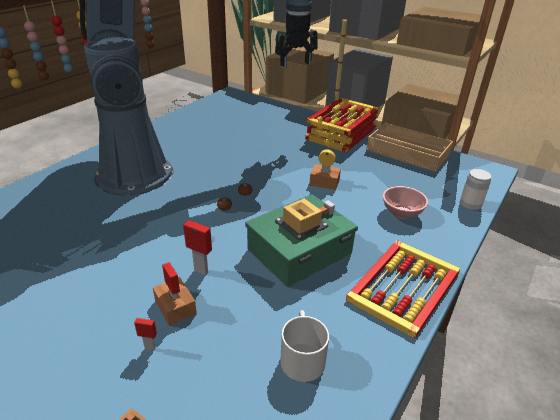

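View pics/top0.png

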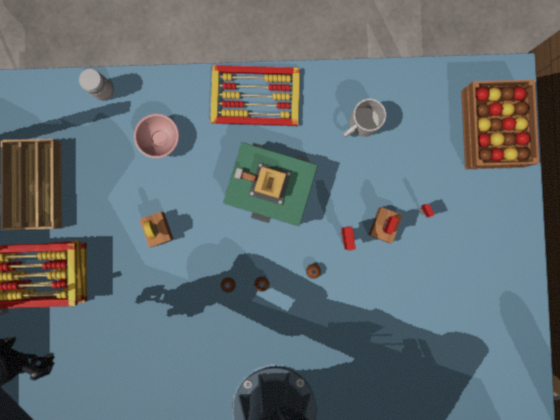

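The scene view shows the middle red key in the brown stand (about 172,280) and bigger and smaller red decoys at about (198,240) and (146,330). The yellow key is at (327,160) and the green box at (300,235). In the top view, the red key is at (391,224), the plug at (270,181), the yellow key at (150,229) and the decoys at (348,238) and (428,210).

```bash
cat > h.py <<'E'
import cv2, numpy as np
from bench import status, optics
from scipy.spatial.transform import Rotation as R
def ray(c,uv,fish=False):
    f=210/np.tan(np.radians(c["vertical_fov"])/2); uv=np.atleast_2d(uv).astype(float)
    d=(uv-[c["cx"],c["cy"]])/f
    if fish:
        r=np.linalg.norm(d,axis=1,keepdims=True)+1e-12
        v=np.c_[d/r*np.sin(r),np.cos(r)]
    else: v=np.c_[d,np.ones(len(d))]
    v=v*[1,-1,-1]; E=c["extrinsics"]
    return E[:3,3],v@E[:3,:3].T
def plane(c,uv,z,fish=False):
    o,d=ray(c,uv,fish); return o+d*((z-o[2])/d[:,2])[:,None]
def mask(im,kind):
    h=cv2.cvtColor(im,cv2.COLOR_RGB2HSV); H,S,V=cv2.split(h)
    if kind=="red": m=((H<5)|(H>172))&(S>190)&(V>70)
    if kind=="yellow": m=(H>15)&(H<32)&(S>120)&(V>90)
    if kind=="green": m=(H>50)&(H<85)&(S>90)&(V>30)
    if kind=="dark": m=V<60
    return m.astype(np.uint8)*255
def blobs(m,amin=20):
    cs,_=cv2.findContours(m,cv2.RETR_EXTERNAL,cv2.CHAIN_APPROX_NONE)
    return [c[:,0,:] for c in cs if cv2.contourArea(c)>amin]
def rect(c,cont,z,fish=False):
    p=plane(c,cont,z,fish)[:,:2]*1000
    (x,y),(w,h),a=cv2.minAreaRect(p.astype(np.float32))
    if w<h: w,h,a=h,w,a+90
    return np.round([x,y,w,h,(a+90)%180-90],1)
def tool(xyz):  # world mm target -> shift in tool axes mm
    o=status.get_obs(); q=o["eef_rot"]; Rm=R.from_quat(np.r_[q[1:],q[0]]).as_matrix()
    return Rm.T@(np.array(xyz)-o["eef_pos"]*1000), Rm, o
E
python3 - <<'E'
from h import *
im=cv2.imread("pics/top0.png")[:,:,::-1]; c=optics.get_calibration("top")
for k,z in (("red",.108),("yellow",.127),("green",.085)):
    for b in blobs(mask(im,k)):
        m=b.mean(0)
        if 130<m[0]<450 and 150<m[1]<260: print(k,m.round(),rect(c,b,z))
t,Rm,o=tool([0,0,0]); print(Rm.round(3))
w=optics.get_calibration("wrist"); E=w["extrinsics"]; print(w["vertical_fov"],w["cx"],w["cy"]); print((Rm.T@(E[:3,3]-o["eef_pos"])).round(4)); print((Rm.T@E[:3,:3]).round(3))
E
```

```text
red [348. 238.] [ 455.4 -200.1   50.6   21.7    8.3]
red [390. 224.] [ 485.1 -308.6   42.5   21.8  -23.9]
red [427. 210.] [ 518.4 -399.7   27.6   14.    31.4]
yellow [148. 229.] [489.7 295.7  46.1  20.5  19.6]
yellow [270. 182.] [599.6  -7.9  65.2  65.1  71.7]
green [297. 215.] [517.9 -75.5  49.1  19.3   2.4]
green [240. 195.] [574.1  58.4  87.   67.8  71. ]
green [296. 186.] [594.5 -76.1  96.6  48.9 -11.1]
green [243. 166.] [645.5  58.2  44.4  15.6  56.2]
green [265. 158.] [665.3  -3.3 112.2  43.3  79.9]
[[-0.001  0.405  0.914]
 [-0.001  0.914 -0.405]
 [-1.    -0.002 -0.   ]]
65.70646984690485 274.8982435471297 216.64608110503363
[-0.1739  0.     -0.0828]
[[-0.     0.32  -0.948]
 [ 1.    -0.001 -0.   ]
 [-0.001 -0.948 -0.32 ]]
```

```bash
python3 -c "
from h import *
print(tool([485,-309,200])[0])"
```

```text
[   1.03285019 -660.71286753  568.66549645]
```

```bash
python3 -m jog '[0,-36,31,0,100, 0,-72,62,0,100, 0,-108,93,0,100, 0,-144,124,0,100, 0,-180,155,0,100]'
python3 -m jog '[0,-36,31,0,100, 0,-72,62,0,100, 0,-108,93,0,100, 0,-144,124,0,100, 0,-180,155,0,100]'
python3 -m jog '[0,-36,31,0,100, 0,-72,62,0,100, 0,-108,93,0,100, 0,-144,124,0,100, 0,-180,155,0,100]'
python3 -m jog '[0,-36,31,0,100, 0,-72,62,0,100, 0,-108,93,0,100, 0,-121,104,0,100, 0,-121,104,0,100]'
python3 - <<'E'
from h import *
c=optics.get_calibration("wrist"); im=optics.camera("wrist"); cv2.imwrite("pics/w1.png",im[:,:,::-1])
print(tool([485,-309,200])[0], status.get_obs()["time_s"])
for b in blobs(mask(im,"red"),100): print(b.mean(0).round(),rect(c,b,.108,True))
E
```

```text
time_s: 0.6
eef_pos: [0.3014, 0.2967, 0.2006]
eef_rot: [0.692, 0.146, 0.692, -0.146]
wrist_force: [1.2, 0.3, -0.0]
opening: 1.001
time_s: 1.1
eef_pos: [0.3705, 0.0693, 0.201]
eef_rot: [0.692, 0.146, 0.692, -0.146]
wrist_force: [0.5, 0.2, -0.0]
opening: 1.003
time_s: 1.6
eef_pos: [0.4393, -0.1582, 0.2007]
eef_rot: [0.692, 0.147, 0.692, -0.146]
wrist_force: [0.7, 0.8, -0.0]
opening: 1.002
time_s: 2.1
eef_pos: [0.4852, -0.3113, 0.2]
eef_rot: [0.691, 0.147, 0.692, -0.147]
wrist_force: [-0.3, 0.1, 0.1]
opening: 0.998
[-0.03829391  0.41940592 -0.1310332 ] 2.15
[126. 404.] [ 659.4 -616.5   42.9   32.   -20.5]
[507. 325.] [748.  -99.9  47.7  19.4  82.9]
[526. 332.] [783.3 -62.1 128.2  26.3  86.6]
[503. 307.] [ 709.8 -106.4   28.1   18.6   85.4]
[526. 273.] [678.7 -66.6 118.2  22.7  86.9]
[201. 259.] [ 502.3 -392.9   30.9   25.8   26.9]
[274. 200.] [ 478.  -308.8   49.6   15.3  -23.6]
[384. 120.] [ 454.7 -197.3   67.8   34.2    8.7]
```

View pics/w1.png

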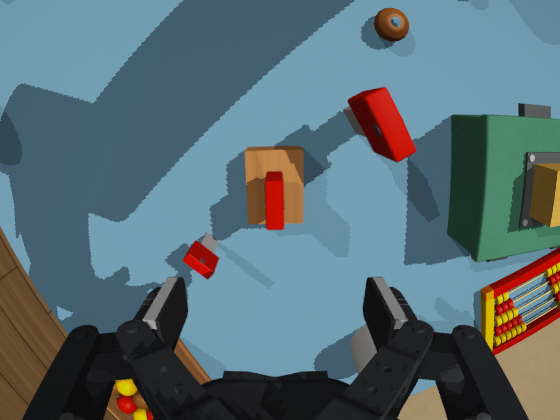

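The wrist view shows the red key in its stand at (274,200), in line with the jaws. The decoys at (384,120) and (201,259) are clear of the finger paths. I'm descending now.

```bash
python3 -m jog '[25,-1,-2,0,100, 50,-1,-2,0,100, 75,-1,-2,0,100, 95,-1,-2,0,100, 110,-1,-2,0,100]'
python3 -m jog '[10,0,0,0,100, 20,0,0,0,100, 25,0,0,0,100, 25,0,0,0,60, 25,0,0,0,30]'
python3 -m jog '[0,0,0,0,10, 0,0,0,0,0, 0,0,0,0,0, 0,0,0,0,0, 0,0,0,0,0]'
python3 -m jog '[0,0,0,0,0, 0,0,0,0,0, 0,0,0,0,0, 0,0,0,0,0, 0,0,0,0,0]'
```

```text
time_s: 2.65
eef_pos: [0.4825, -0.3068, 0.0895]
eef_rot: [0.691, 0.146, 0.693, -0.145]
wrist_force: [-0.4, -1.3, -0.2]
opening: 1.002
time_s: 3.15
eef_pos: [0.4836, -0.3094, 0.0665]
eef_rot: [0.692, 0.146, 0.692, -0.146]
wrist_force: [0.8, 0.7, -0.1]
opening: 0.689
time_s: 3.65
eef_pos: [0.4836, -0.3095, 0.0666]
eef_rot: [0.692, 0.146, 0.691, -0.147]
wrist_force: [-1.0, -0.2, 5.0]
opening: 0.172
time_s: 4.15
eef_pos: [0.4836, -0.3095, 0.0666]
eef_rot: [0.692, 0.146, 0.691, -0.147]
wrist_force: [-1.3, -0.1, 6.2]
opening: 0.167
```

```bash
python3 -m jog '[-10,0,0,0,0, -25,0,0,0,0, -45,0,0,0,0, -65,0,0,0,0, -85,0,0,0,0]'
python3 -m jog '[-20,0,0,0,0, -40,0,0,0,0, -60,0,0,0,0, -75,0,0,0,0, -75,0,0,0,0]'
python3 - <<'E'
from h import *
c=optics.get_calibration("wrist"); im=optics.camera("wrist"); s=optics.camera("scene")
cv2.imwrite("pics/w2.png",np.hstack([im[60:,100:500],s[40:400,50:450]])[:,:,::-1])
o=status.get_obs(); print(o["eef_pos"],o["wrist_force"],o["opening"])
print(tool([520,-80,225])[0])
E
```

```text
time_s: 4.65
eef_pos: [0.4832, -0.309, 0.1527]
eef_rot: [0.692, 0.146, 0.692, -0.146]
wrist_force: [-0.6, -1.4, -1.0]
opening: 0.169
time_s: 5.15
eef_pos: [0.4843, -0.3101, 0.2292]
eef_rot: [0.693, 0.145, 0.69, -0.147]
wrist_force: [1.3, -0.2, -0.4]
opening: 0.163
[ 0.48311672 -0.30894815  0.22590789] [-0.02040185  0.08432786 -1.6483153 ] 0.16871715746461496
[  0.90292366 224.28077634 -58.95569593]
```

View pics/w2.png

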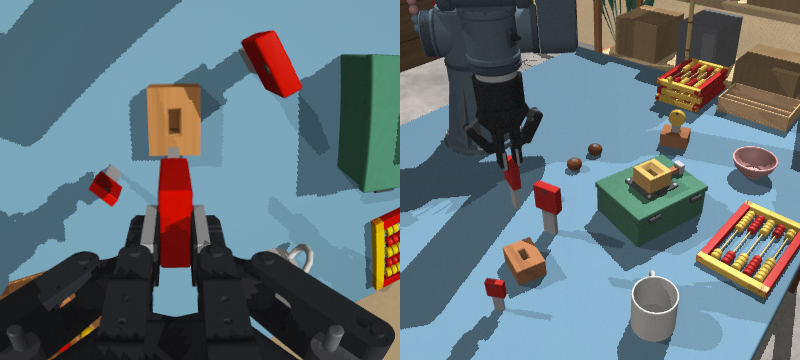

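The key is out of the stand, clamped and upright (red grip at crop 175,210, tongue tip at 175,152). The empty slot shows at crop (174,120).

Run:
```python
from h import *
print(tool([600,-8,290])[0])
c=optics.get_calibration("wrist"); 
im=cv2.imread("pics/w2.png")[:,:400,::-1]
# stand slot: dark blob within stand crop
sub=im[86:156,148:202]; V=cv2.cvtColor(sub,cv2.COLOR_RGB2HSV)[:,:,2]
m=((V<np.median(V)*.75)*255).astype(np.uint8)
for b in blobs(m,20): print(b.min(0)+[248,146],b.max(0)+[248,146],rect(c,b+[248,146],.040,True))
```

```text
[-64.09667487 322.50187301 -14.94810159]
[268 208] [282 215] [ 512.7 -321.7   16.3    8.5   66.2]
[268 169] [280 193] [ 479.2 -308.1   27.9   13.5  -23.6]
[248 146] [301 181] [ 452.4 -285.4   71.5   32.7   32.2]
```

```bash
python3 -m jog '[-15,20,-1,0,0, -30,60,-3,-1,0, -45,105,-5,-3,0, -55,150,-7,-5,0, -64,190,-9,-6,0]'
python3 -m jog '[0,40,-2,0,0, 0,80,-3,0,0, 0,115,-5,0,0, 0,132,-6,0,0, 0,132,-6,0,0]'
python3 - <<'E'
from h import *
c=optics.get_calibration("wrist"); im=optics.camera("wrist")
cv2.imwrite("pics/w3.png",im[:,:,::-1])
t,Rm,o=tool([600,-8,290]); print(t,Rm.round(3),o["q"])
E
```

```text
time_s: 5.75
eef_pos: [0.5518, -0.1295, 0.2891]
eef_rot: [0.698, 0.11, 0.699, -0.109]
wrist_force: [0.1, -0.8, -1.3]
opening: 0.164
time_s: 6.25
eef_pos: [0.5864, -0.0022, 0.2885]
eef_rot: [0.698, 0.109, 0.7, -0.109]
wrist_force: [-0.7, 0.0, -1.2]
opening: 0.172
[-1.25885747  0.14048137 14.35100259] [[-0.002  0.305  0.952]
 [-0.     0.952 -0.305]
 [-1.    -0.001 -0.002]] [-2.08324656e-01  1.48925394e-01  1.46730744e+00 -6.16702712e-04
  1.52740803e+00 -1.46887453e+00]
```

View pics/w3.png

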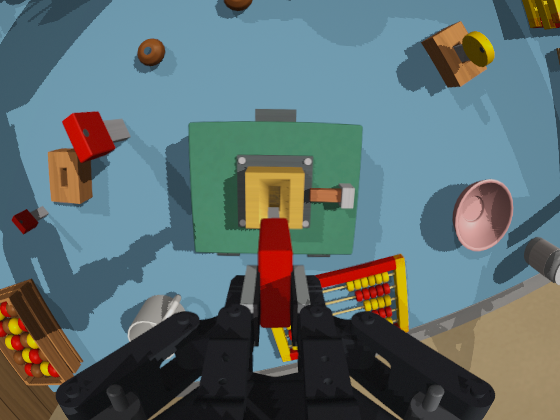

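The wrist view shows the plug (246–303, 166–229) with its slot lying along the tool's z. The bolt is at (322,196) and the keeper at (347,196). The held key is at (275,270). Next I'll fit the plug's top face.

Run:
```python
from h import *
c=optics.get_calibration("wrist"); im=cv2.imread("pics/w3.png")[:,:,::-1]
t,Rm,o=tool([0,0,0]); T=o["eef_pos"]*1000
m=mask(im,"yellow"); m[:150]=0;m[240:]=0;m[:,:235]=0;m[:,312:]=0
m=cv2.morphologyEx(m,cv2.MORPH_OPEN,np.ones((3,3)))
def tf(u,z): return ((plane(c,u,z,True)*1000-T)@Rm)[:,1:].round(1)
for r in range(162,234,6):
    x=np.flatnonzero(m[r]); 
    if len(x): print(r,x[0],x[-1],tf([[x[0],r],[x[-1]+1,r]],.127).tolist())
for cc in (250,255,298):
    y=np.flatnonzero(m[:,cc]); print("col",cc,y[0],y[-1],tf([[cc,y[0]],[cc,y[-1]+1]],.127).tolist())
V=cv2.cvtColor(im,cv2.COLOR_RGB2HSV)[:,:,2]
for r in range(176,222,6): print(r,V[r,244:306:2].tolist())
print("foot tip row:",[int(V[r,275]) for r in range(195,225)])
```

```text
168 247 301 [[-29.1, -23.3], [28.5, -23.4]]
174 245 304 [[-31.3, -16.9], [31.8, -17.0]]
180 245 303 [[-31.4, -10.5], [30.9, -10.5]]
186 245 303 [[-31.6, -3.9], [31.1, -4.0]]
192 245 303 [[-31.7, 2.6], [31.2, 2.6]]
198 245 303 [[-31.9, 9.3], [31.4, 9.2]]
204 245 302 [[-32.1, 16.0], [30.5, 15.9]]
210 245 302 [[-32.3, 22.8], [30.7, 22.7]]
216 245 302 [[-32.4, 29.6], [30.9, 29.6]]
222 246 301 [[-31.5, 36.6], [30.0, 36.5]]
228 248 301 [[-29.5, 43.6], [30.2, 43.6]]
col 250 167 228 [[-25.9, -24.4], [-27.3, 44.8]]
col 255 167 228 [[-20.6, -24.4], [-21.8, 44.8]]
col 298 167 228 [[24.3, -24.4], [25.7, 44.7]]
176 [55, 199, 203, 202, 202, 203, 203, 203, 203, 203, 204, 203, 204, 204, 204, 204, 204, 204, 204, 204, 205, 205, 205, 205, 205, 205, 206, 206, 206, 206, 166]
182 [54, 202, 204, 205, 205, 205, 205, 204, 192, 175, 160, 155, 151, 148, 145, 142, 138, 136, 134, 137, 141, 143, 143, 183, 205, 205, 205, 205, 206, 206, 141]
188 [55, 200, 203, 203, 203, 203, 203, 203, 201, 193, 178, 158, 126, 101, 97, 94, 95, 89, 120, 146, 147, 147, 135, 184, 204, 204, 204, 204, 204, 204, 108]
194 [53, 199, 203, 20
[... 208 characters left out ...]
5, 86, 92, 92, 154, 163, 141, 140, 136, 191, 202, 202, 202, 202, 202, 195, 40]
206 [54, 201, 204, 204, 204, 204, 204, 206, 215, 213, 206, 199, 150, 75, 75, 75, 75, 75, 168, 178, 156, 145, 144, 201, 205, 205, 205, 205, 205, 193, 81]
212 [54, 200, 203, 204, 202, 202, 203, 204, 215, 215, 213, 206, 140, 125, 124, 124, 124, 140, 204, 191, 171, 149, 145, 201, 202, 203, 203, 203, 203, 187, 84]
218 [55, 200, 203, 204, 204, 204, 204, 205, 215, 181, 152, 153, 131, 128, 128, 128, 129, 131, 142, 142, 142, 153, 153, 205, 205, 205, 205, 206, 205, 183, 82]
foot tip row: [89, 85, 87, 90, 87, 89, 84, 91, 92, 84, 74, 75, 112, 123, 124, 124, 124, 124, 124, 125, 124, 124, 126, 129, 130, 130, 131, 131, 131, 131]
```

Run:
```python
from h import *
c=optics.get_calibration("wrist"); t,Rm,o=tool([0,0,0]); T=o["eef_pos"]*1000
im=cv2.imread("pics/w3.png")[:,:,::-1]; V=cv2.cvtColor(im,cv2.COLOR_RGB2HSV)[:,:,2]
print(V[211,264:286].tolist(),T)
for z in (.225,.230,.235): print(z,((plane(c,[[269,207],[279,207]],z,True)*1000-T)@Rm).round(1).tolist())
```

```text
[212, 208, 204, 179, 141, 124, 124, 125, 124, 124, 125, 124, 124, 124, 139, 168, 193, 197, 187, 176, 166, 157] [586.2884808   -3.75310746 288.76960276]
0.225 [[63.8, -4.3, -10.4], [63.8, 3.3, -10.4]]
0.23 [[58.8, -4.2, -12.0], [58.8, 3.2, -12.0]]
0.235 [[53.8, -4.2, -13.5], [53.8, 3.2, -13.5]]
```

```bash
python3 -m jog '[0,0,15,0,0, 25,0,15,0,0, 55,0,15,0,0, 80,0,15,0,0, 95,0,15,0,0]'
python3 -m jog '[0,0,0,0,0, 0,0,0,0,0, 0,0,0,0,0, 0,0,0,0,0, 0,0,0,0,0]'
python3 - <<'E'
from h import *
c=optics.get_calibration("wrist"); im=optics.camera("wrist"); s=optics.camera("scene")
a=cv2.resize(im[110:310,175:375],(400,400),interpolation=cv2.INTER_CUBIC); b=cv2.resize(s[160:280,240:360],(400,400),interpolation=cv2.INTER_CUBIC)
cv2.imwrite("pics/w4full.png",im[:,:,::-1]);cv2.imwrite("pics/w4.png",np.hstack([a,b])[:,:,::-1])
print(status.get_obs()["eef_pos"])
E
```

```text
time_s: 6.8
eef_pos: [0.5994, -0.0105, 0.192]
eef_rot: [0.697, 0.11, 0.7, -0.111]
wrist_force: [-0.2, -0.5, -0.5]
opening: 0.166
time_s: 7.3
eef_pos: [0.6016, -0.0089, 0.1961]
eef_rot: [0.699, 0.11, 0.698, -0.11]
wrist_force: [0.3, -0.2, -1.7]
opening: 0.163
[ 0.60128625 -0.00878615  0.19561817]
```

View pics/w4.png

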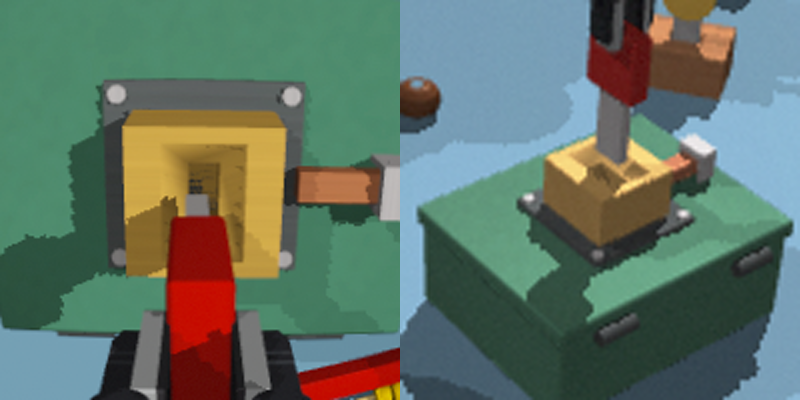

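The key is centred over the mouth: the tongue tip is at crop (197,195) and the plug spans crop columns 123–285. The side offset still needs measuring before I push.

Run:
```python
from h import *
c=optics.get_calibration("wrist"); im=cv2.imread("pics/w4full.png")[:,:,::-1]
t,Rm,o=tool([0,0,0]); T=o["eef_pos"]*1000
m=mask(im,"yellow"); m[:150]=0;m[255:]=0;m[:,:232]=0;m[:,322:]=0
m=cv2.morphologyEx(m,cv2.MORPH_OPEN,np.ones((3,3)))
def tf(u,z): return ((plane(c,u,z,True)*1000-T)@Rm)[:,1:].round(1)
L=[];Rr=[]
for r in range(178,244,4):
    x=np.flatnonzero(m[r]); p=tf([[x[0]-.5,r],[x[-1]+.5,r]],.127); L.append(p[0]);Rr.append(p[1])
L=np.array(L);Rr=np.array(Rr); print(L.tolist(),Rr.tolist())
for s in (L,Rr): print("slope deg",np.degrees(np.polyfit(s[:,1],s[:,0],1)[0]))
for cc in (242,250,305):
    y=np.flatnonzero(m[:,cc]); print("col",cc,y[0],y[-1],tf([[cc,y[0]-.5],[cc,y[-1]+.5]],.127).tolist())
V=cv2.cvtColor(im,cv2.COLOR_RGB2HSV)[:,:,1]
for r in (210,213,216): print(V[r,262:288].tolist())
print([int(V[r,273]) for r in range(196,226)])
for z in (.132,.137,.142): print(z,tf([[268.5,207],[279,207]],z).tolist())
```

```text
[[-29.9, -32.2], [-30.0, -29.0], [-30.1, -25.9], [-30.2, -22.7], [-29.5, -19.5], [-29.6, -16.3], [-29.8, -13.1], [-29.9, -9.8], [-30.0, -6.5], [-30.1, -3.2], [-30.2, 0.1], [-30.4, 3.5], [-29.7, 6.9], [-29.8, 10.3], [-30.0, 13.8], [-30.1, 17.3], [-30.2, 20.8]] [[32.7, -32.2], [32.8, -29.1], [32.9, -25.9], [33.1, -22.8], [32.4, -19.6], [32.5, -16.3], [32.6, -13.1], [32.7, -9.8], [32.9, -6.6], [32.2, -3.2], [32.4, 0.1], [32.5, 3.5], [32.6, 6.9], [32.0, 10.3], [32.1, 13.7], [31.5, 17.2], [31.6, 20.7]]
slope deg -0.2017463937694827
slope deg -1.2104575054558597
col 242 165 247 [[-24.7, -42.6], [-26.7, 25.7]]
col 250 165 247 [[-18.6, -42.5], [-20.2, 25.6]]
col 305 166 248 [[22.9, -41.8], [24.9, 26.5]]
[173, 169, 166, 167, 169, 120, 39, 10, 10, 10, 10, 10, 10, 10, 10, 8, 37, 77, 150, 145, 146, 174, 173, 168, 172, 170]
[173, 179, 170, 166, 169, 121, 39, 8, 8, 8, 8, 10, 8, 8, 10, 8, 9, 54, 127, 149, 151, 141, 174, 170, 168, 170]
[172, 176, 171, 167, 166, 122, 42, 10, 8, 8, 8, 8, 8, 10, 8, 10, 8, 36, 179, 177, 176, 179, 174, 167, 168, 169]
[160, 162, 178, 162, 113, 161, 163, 49, 53, 72, 94, 31, 8, 8, 10, 10, 8, 10, 8, 10, 8, 53, 175, 251, 243, 240, 249, 238, 242, 244]
0.132 [[-4.7, -10.5], [3.3, -10.5]]
0.137 [[-4.6, -12.0], [3.2, -12.0]]
0.142 [[-4.5, -13.5], [3.2, -13.5]]
```

Run:
```python
from h import *
c=optics.get_calibration("wrist"); t,Rm,o=tool([0,0,0]); T=o["eef_pos"]*1000
im=cv2.imread("pics/w4full.png")[:,:,::-1]
print([tuple(map(int,im[r,275])) for r in range(214,221)],[int(im[r,275,0]) for r in range(244,258)],[int(im[r,275,0]) for r in range(290,330,2)])
print([int(x) for x in im[248,255:296,0]])
f=lambda r,z:((plane(c,[[274,r]],z,True)*1000-T)@Rm)[0,2].round(1)
for h in (.130,.134,.138,.142): print(h,"foot",f(207,h)+12,"gripbot",f(216.5,h+.052)+22,"griptop",f(251,h+.1)+22)
```

```text
[(128, 125, 124), (128, 125, 124), (128, 125, 123), (129, 104, 103), (133, 44, 42), (133, 7, 5), (134, 12, 8)] [137, 137, 137, 137, 137, 145, 166, 191, 201, 200, 198, 198, 198, 197] [114, 98, 98, 98, 97, 96, 97, 97, 97, 97, 97, 97, 97, 97, 97, 96, 97, 97, 93, 186]
[166, 167, 167, 122, 106, 118, 131, 135, 136, 136, 137, 136, 137, 137, 137, 137, 137, 137, 137, 138, 137, 137, 138, 138, 138, 138, 138, 138, 138, 138, 139, 139, 139, 139, 140, 143, 143, 148, 155, 159, 165]
0.13 foot 2.0999999999999996 gripbot 2.3000000000000007 griptop 3.3000000000000007
0.134 foot 0.9000000000000004 gripbot 1.0 griptop 1.5
0.138 foot -0.3000000000000007 gripbot -0.3999999999999986 griptop -0.3999999999999986
0.142 foot -1.5 gripbot -1.6999999999999993 griptop -2.1999999999999993
```

```bash
python3 -m jog '[0,2,-5,0,0, 5,2,-5,0,0, 10,2,-5,0,0, 15,2,-5,0,0, 20,2,-5,0,0]'
python3 -m jog '[2,0,0,0,0, 4,0,0,0,0, 6,0,0,0,0, 8,0,0,0,0, 10,0,0,0,0]'
python3 -m jog '[2,0,0,0,0, 4,0,0,0,0, 6,0,0,0,0, 7,0,0,0,0, 7,0,0,0,0]'
```

```text
time_s: 7.9
eef_pos: [0.5967, -0.0054, 0.1742]
eef_rot: [0.698, 0.11, 0.699, -0.11]
wrist_force: [0.1, -0.2, -0.9]
opening: 0.166
time_s: 8.4
eef_pos: [0.597, -0.0054, 0.165]
eef_rot: [0.699, 0.11, 0.698, -0.11]
wrist_force: [-0.1, 0.5, -1.3]
opening: 0.166
time_s: 8.9
eef_pos: [0.5968, -0.0054, 0.1578]
eef_rot: [0.698, 0.11, 0.699, -0.11]
wrist_force: [-0.8, 0.5, -1.2]
opening: 0.168
```

```bash
python3 -m jog '[2,0,0,0,0, 4,0,0,0,0, 6,0,0,0,0, 8,0,0,0,0, 8,0,0,0,0]'
python3 -m jog '[1,0,0,0,0, 2,0,0,0,0, 3,0,0,0,0, 3,0,0,0,0, 3,0,0,0,0]'
```

```text
time_s: 9.4
eef_pos: [0.5966, -0.0053, 0.1495]
eef_rot: [0.698, 0.11, 0.699, -0.11]
wrist_force: [0.6, 0.2, -0.4]
opening: 0.171
time_s: 9.9
eef_pos: [0.5972, -0.0055, 0.1477]
eef_rot: [0.699, 0.11, 0.698, -0.11]
wrist_force: [-0.2, -0.2, 4.1]
opening: 0.169
```

```bash
python3 -m jog '[1,0,0,0,0, 2,0,0,0,0, 2,0,0,0,0, 2,0,0,0,0, 2,0,0,0,0]'
python3 - <<'E'
from h import *
im=optics.camera("wrist"); s=optics.camera("scene")
a=cv2.resize(im[110:310,175:375],(400,400)); b=cv2.resize(s[160:280,240:360],(400,400),interpolation=cv2.INTER_CUBIC)
cv2.imwrite("pics/w5.png",np.hstack([a,b])[:,:,::-1]); print(status.get_obs()["eef_pos"],status.get_obs()["wrist_force"])
E
```

```text
time_s: 10.4
eef_pos: [0.598, -0.0056, 0.1475]
eef_rot: [0.7, 0.11, 0.697, -0.11]
wrist_force: [-3.8, -0.4, 13.1]
opening: 0.167
[ 0.5980372  -0.0055897   0.14758743] [-2.34066937  0.26603668 13.461623  ]
```

View pics/w5.png

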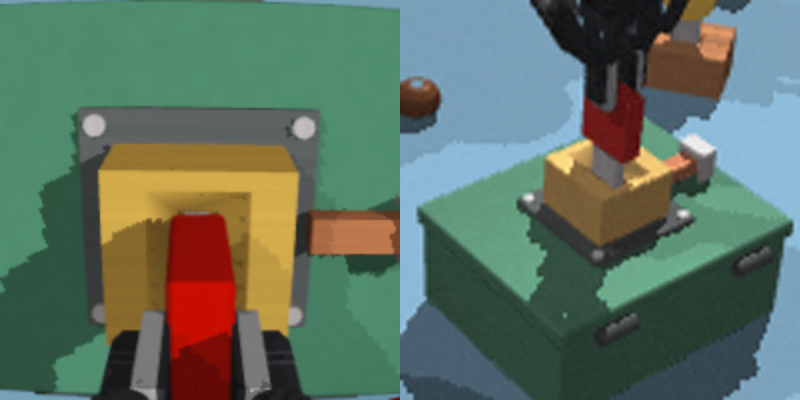

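The key is seated: the force rose to 13 N at TCP z 147.6, where I expected contact, and the bolt is still out. Now I'll turn it clockwise (+yaw).

```bash
python3 -m jog '[-1,0,0,4,0, -1,0,0,8,0, -1,0,0,12,0, -1,0,0,16,0, -1,0,0,20,0]'
python3 -m jog '[0,0,0,4,0, 0,0,0,8,0, 0,0,0,12,0, 0,0,0,16,0, 0,0,0,20,0]'
python3 -c "
from h import *
o=status.get_obs();print(o['torque'],o['q'])"
```

```text
time_s: 11.0
eef_pos: [0.5982, -0.0056, 0.1476]
eef_rot: [0.67, 0.231, 0.667, -0.23]
wrist_force: [-1.1, -0.7, 6.8]
opening: 0.163
time_s: 11.5
eef_pos: [0.5984, -0.0057, 0.1476]
eef_rot: [0.62, 0.343, 0.617, -0.343]
wrist_force: [0.4, -0.2, 6.8]
opening: 0.162
[-0.04811099 -0.12949638  0.06491987] [-2.07694249e-01  2.80082523e-01  1.59931511e+00 -7.92698367e-05
  1.25840954e+00 -7.65521988e-01]
```

```bash
python3 -m jog '[0,0,0,4,0, 0,0,0,8,0, 0,0,0,12,0, 0,0,0,16,0, 0,0,0,20,0]'
python3 -m jog '[0,0,0,2,0, 0,0,0,4,0, 0,0,0,6,0, 0,0,0,6,0, 0,0,0,6,0]'
python3 -c "
from h import *
o=status.get_obs();print(o['torque'],o['wrist_force'])"
```

```text
time_s: 12.0
eef_pos: [0.5985, -0.0059, 0.1476]
eef_rot: [0.551, 0.446, 0.548, -0.445]
wrist_force: [0.8, -2.4, 6.1]
opening: 0.167
time_s: 12.5
eef_pos: [0.5985, -0.006, 0.1476]
eef_rot: [0.527, 0.473, 0.525, -0.472]
wrist_force: [0.9, 0.5, 6.8]
opening: 0.167
[-0.20072636 -0.25163417  0.04940521] [0.9140649  0.46013607 6.78736157]
```

```bash
python3 -m jog '[0,0,0,2,0, 0,0,0,4,0, 0,0,0,6,0, 0,0,0,6,0, 0,0,0,6,0]'
python3 -c "
from h import *
o=status.get_obs();print(o['torque'],o['wrist_force'])"
python3 -m jog '[0,0,0,2,0, 0,0,0,4,0, 0,0,0,4,0, 0,0,0,4,0, 0,0,0,4,0]'
python3 -c "
from h import *
o=status.get_obs();print(o['torque'],o['wrist_force'])
im=optics.camera('wrist'); s=optics.camera('top')
a=cv2.resize(im[110:310,175:375],(400,400)); b=cv2.resize(s[130:230,220:320],(400,400),interpolation=cv2.INTER_CUBIC)
cv2.imwrite('pics/w6.png',np.hstack([a,b])[:,:,::-1])"
```

```text
time_s: 13.0
eef_pos: [0.5985, -0.006, 0.1476]
eef_rot: [0.502, 0.5, 0.499, -0.499]
wrist_force: [0.8, -1.2, 6.2]
opening: 0.167
[-0.20239342 -0.15079483 -0.0170957 ] [ 0.83913108 -1.17657718  6.21398233]
time_s: 13.5
eef_pos: [0.5985, -0.0061, 0.1476]
eef_rot: [0.484, 0.517, 0.481, -0.516]
wrist_force: [1.0, -1.9, 6.3]
opening: 0.167
[-0.21717755 -0.22147052  0.02086441] [ 1.02521085 -1.90280154  6.30735118]
```

View pics/w6.png

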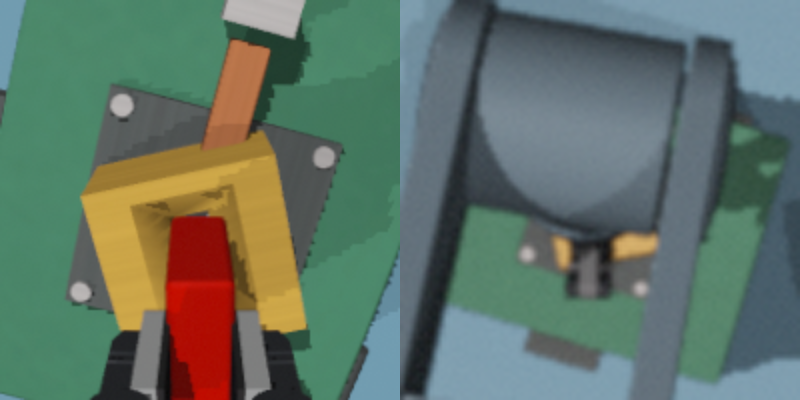

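The plug edge has turned about 64° relative to its base plate, which is at the stop, and the bolt end has cleared the keeper. I'll turn a few degrees more to feel the stop, then release.

```bash
python3 -m jog '[0,0,0,2,0, 0,0,0,4,0, 0,0,0,4,0, 0,0,0,4,0, 0,0,0,4,0]'
python3 -c "
from h import *
o=status.get_obs();print(o['torque'],o['wrist_force'])"
python3 -m jog '[0,0,0,0,30, 0,0,0,0,60, 0,0,0,0,80, 0,0,0,0,80, 0,0,0,0,80]'
python3 -m jog '[0,0,0,0,80, -10,0,0,0,80, -30,0,0,0,80, -60,0,0,0,80, -90,0,0,0,80]'
python3 -m jog '[-25,0,0,0,80, -50,0,0,0,80, -60,-10,-30,0,80, -60,-20,-70,0,80, -60,-20,-100,0,80]'
python3 -c "
from h import *
im=optics.camera('wrist'); s=optics.camera('scene'); t=optics.camera('top')
z=lambda i,k:cv2.resize(i,(k,400),interpolation=cv2.INTER_CUBIC)
cv2.imwrite('pics/w7f.png',im[:,:,::-1]);cv2.imwrite('pics/w7.png',np.hstack([z(im[60:340,140:420],400),z(s[140:280,230:370],400)])[:,:,::-1])
cc=optics.get_calibration('top')
for b in blobs(mask(t,'yellow')):
    m=b.mean(0)
    if 100<m[0]<200 and 150<m[1]<260: print(rect(cc,b,.127))"
```

```text
time_s: 14.1
eef_pos: [0.5984, -0.006, 0.1476]
eef_rot: [0.466, 0.533, 0.464, -0.532]
wrist_force: [-0.7, -0.6, 6.4]
opening: 0.168
[-0.24344029 -0.19134621  0.66138955] [-0.72626559 -0.63193936  6.37433807]
time_s: 14.6
eef_pos: [0.5967, -0.0054, 0.1457]
eef_rot: [-0.464, -0.533, -0.465, 0.533]
wrist_force: [0.3, 0.0, -0.4]
opening: 0.802
time_s: 15.1
eef_pos: [0.5966, -0.0054, 0.2374]
eef_rot: [-0.464, -0.533, -0.465, 0.533]
wrist_force: [0.3, 0.5, 0.2]
opening: 0.802
time_s: 15.6
eef_pos: [0.5905, 0.0981, 0.2981]
eef_rot: [0.465, 0.534, 0.464, -0.532]
wrist_force: [1.2, 1.3, -0.3]
opening: 0.802
```

View pics/w7.png

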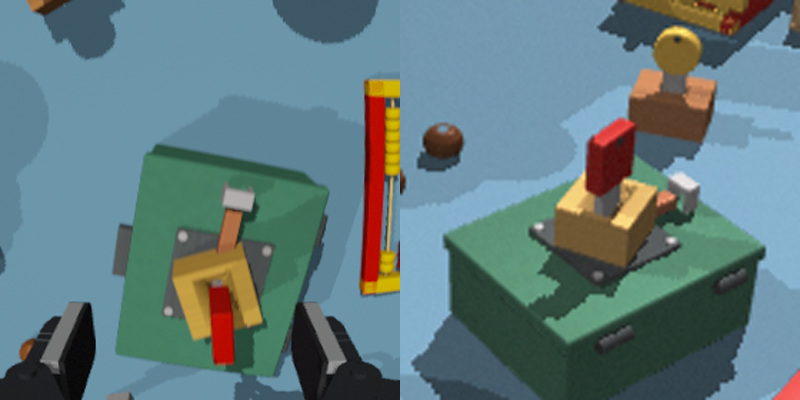

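The stop was felt: the torque jumped to 0.66 N m. The key stands upright in the turned plug, the gripper is clear and the yellow key is still in its stand.

```bash
python3 -c "
from bench import hand_in; print(hand_in())"
```

```text
the job is handed in; nothing more can be done
None
```

I took the middle-sized red key out of its stand, pushed it home in the keyhole and turned it clockwise to the stop. I then let go, moved clear and handed the job in at about 16 s; `hand_in()` gave no verdict.

- **Seating:** Before the turn, the key met the floor with about 13 N, at about the tool height I expected for a fully home key. The bolt was still out then.
- **Turn:** The torque rose from about 0.05 to 0.66 N m at the stop, and just before that the plug had turned about 64° by image. That puts the bolt draw at about 20 mm; I worked it out from the plug angle rather than measuring it directly.
- **Final pictures:** The key stands upright in the plug, the gripper is well clear, and the yellow key is in its stand.
- **Checks that failed or disagreed:**
    - The final top-view position check of the yellow key found no patch, perhaps because the arm was in the way, so its place was confirmed only by eye in the scene view.
    - The wrist-camera position of the keyhole differed by about 3 mm between the far and near views. I used the near one, and the key went in without side force.

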